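# Set the ratchet to tighten and clamp the instrument box for the drive

## Task

The clinic is about to drive off: secure the stainless instrument box with the ratchet hold-down that stands over it. First flip the small orange-knobbed pawl lever on that ratchet's head from the red dot fully over to the green dot (tighten), then swing the ratchet's handle clockwise, seen from above, until the screw is tight against its stop and the pad is down on the box lid. Leave the pawl on tighten, and leave the other, empty hold-down as it is.

Things in the scene. Friction and masses are not known exactly. Their poses are not given: they have to be found in the camera images.
- clamp: Hold-down with the stainless box in it: fixed grey plate 260 x 110 mm, aluminium post and arm, steel ratchet on top. Origin: on the worktop, right below the ratchet's vertical axis; z up, x along the box, away from the robot; plate x -80 to +180 mm. Ratchet head: disc 52 mm wide, 98 to 122 mm above the worktop, dark selector plate on it (top at 124 mm). The box, 196 x 76 mm, tops out at 70 mm.
- clamp_pawl (a joint): Pawl lever, rad, counter-clockwise from above positive; -0.45 (stop) points at the red dot = loosen, +0.45 (stop) at the green dot = tighten. Starts near red, stays where left (about 1 N at the knob). Its upright pin moves with the handle, 10 mm from the ratchet's axis, on the side opposite the handle; at 0 the lever points straight away from the handle. On loosen, a clockwise swing leaves the nut still.
- clamp_pawl_knob (a point): Middle of the top of the orange pawl knob: upright round stud 10 mm in diameter, 28 mm from the lever's pin, free from 132 mm to its top 152 mm above the worktop. Pinch it from above in any direction or push it sideways. Seen from the handle's end, red is on the right, green on the left.
- clamp_handle (a joint): Ratchet handle, rad, clockwise from above positive, 0 to 1.4, starts at 0 to 0.2. At 0 it points to the robot's side, turned 0.66 rad counter-clockwise (seen from above) from the clamp's -x, so to the right. With the pawl on tighten it takes the nut along from about 0.35 and stops, tight, at about 1.25. At the grip 1 N, with the nut 3 N. If swung before the flip, swing it back first.
- clamp_grip (a point): Middle of the top of the black upright grip at the handle's end, 100 mm from the ratchet's axis: round post 20 mm in diameter, free from the handle (116 mm above the worktop) to its top (160 mm). Pinch it from above in any direction or push it; it is fixed to the handle.
- clamp_screw (a joint): Nut under the head that lowers the pad onto the box, rad, clockwise positive: 0 at the start (loose, pad 10 mm above the lid), 0.9 at its stop (tight, pad on the lid). Turned only through the ratchet; stays where it is left.
- spare_grip (a point): Top of the grip on the handle of the other hold-down, which looks the same but has no box in it. Leave it alone.
- spare_pawl_knob (a point): Top of the orange pawl knob of the other, empty hold-down. Leave it alone.

How it is judged (in metres and radians):
On the way:
1. the pawl lever is flipped to tighten, before the nut has been turned (value of joint clamp_pawl above 0.22 rad and value of joint clamp_screw below 0.1 rad), for 0.2 s.
At the end, for the whole second after the job is handed in: The nut of the hold-down over the box is turned to more than 0.72 rad (its stop is at 0.9) and at rest, and the pawl lever still stands on tighten (above 0.2 rad) (value of joint clamp_screw above 0.72 rad and value of joint clamp_pawl above 0.2 rad and velocity of joint clamp_screw below 0.05 rad/s); the robot touches nothing.
It fails at once if the handle of the empty hold-down is moved by more than 25 mm (distance of spare_grip from where it was at the start of the episode above 0.025 m).
It fails at once if the pawl lever of the empty hold-down is moved by more than 10 mm (distance of spare_pawl_knob from where it was at the start of the episode above 0.01 m).
It also fails if it takes over 45 s, if anything falls off the work surface, if the arm or the gripper's body presses on something with over 40 N, if the wrist force passes 120 N, or if a joint passes its speed limit or range.

## Robot

A 7-joint arm with a two-finger parallel gripper is mounted at the origin on a cart in front of the work surface, level with it; the furniture and walls round the work are solid. World frame = base frame: x ahead of the robot, y to its left, z up, the work surface at z = 0. Lengths are in mm, angles in rad, forces in N, time in s.
With the tool pointing down it reaches from about 350 to 900 mm from the base axis. Payload 19.9 kg.
Tool frame: the origin (TCP) lies on the mounting face of the last link; the fingertips stand ahead of it and the grasp point (between the pads) lies 180 mm ahead of it (arm.finger_overhang is the y of the fingertips in the tool frame, in mm); y points along the fingers, x is the direction in which the jaws open and shut, and the axes are right-handed (so a half turn about y gives the same grasp; the last joint's range is limited). The gripper opens to 94 mm and grips with 3 to 60 N. Pads are 16 mm wide; open, the fingers measure 119 mm over their backs; the gripper's body (75 mm by 177 mm) begins 78 mm behind the grasp point.
Start: joints at [-1.355, 0.417, -0.01, 1.614, 0.005, 1.111, -0.053], TCP at [159.333, 604.344, 404.625] pointing down, gripper open.
Joint ranges: [-2.81, 2.81], [-0.39, 2.02], [-1.27, 1.25], [0.06, 2.57], [-1.19, 4.33], [0.19, 2], [-2.82, 2.82]. Speed limits (rad/s): [1.89, 1.89, 2.39, 2.39, 3.01, 3.01, 3.01].

## Interface

Orientations are given as a unit quaternion [w, x, y, z].
In Python, from rig import arm gives the robot as it stands.
- The arm moves only by the tool play_rows, never from a script. Its argument "deltas" is a list of rows, each an object with "linear": the shift along the tool's x, y, z in m, a list of three; "roll": the turn about the tool's y in degrees. In form: [{"linear": [dx, dy, dz], "roll": roll}, ...]. A call has 1 to 10 rows; each row is the pose to reach, as a shift and turn from the pose measured when the call began, along the tool's axes at that moment; what a row does not reach only later rows make up. A row lasts 1/12 s, in which the tool goes at most 41.7 mm and 7.16 degrees, less where a joint would pass 70% of its speed; a pose out of reach is approached as far as the arm can. A call with a gripper value outside its range is refused whole. "claw" is the opening in per cent of the stroke, from 0 (shut) to 100 (fully open), set as the call begins (left out, the last holds). The fingers move at their own pace and stop on an object; the grip force is fixed at half the most. Time passes only in rows, so rows that repeat a pose let the fingers close. It gives the time, the measured TCP pose, the force and the opening at its end, in the units of the state.
- arm.observe(): the state, without advancing time (a new reading comes with each control period).
- arm.get_image(name): name is "scene" or "top" or "wrist"; returns a dict with "img" (420x560x3 uint8, red, green, blue), "fx", "fy", "cx", "cy" (pixels), "T" (4x4, takes a point from camera to world coordinates). Camera axes: x right, y down, z forward; pixel columns grow to the right and rows downward; lengths in mm; the calibration is good to about 2 mm. A picture is of the moment at which its call begins. There is no depth.
- arm.hand_in(): hands the job in, once; it reports no verdict.
Trained networks look in the newest picture that a camera, given by its name, has taken for a name from the list of things; names that differ only in an ending like _2 or _b are one class to them, and where a whole thing is asked for, a point or a joint stands for the part that bears it (a point fixed in the world has none). Each returns a list of dicts, best first, with "score" (0 to 1); they miss things now and then, are a little off and sometimes report something else, mostly with a low value. They report only what shows in the picture. A call takes as long as a camera call.
- arm.spot_in(camera, name): "bbox" ([left, top, right, bottom] in pixels, round what is visible of it).
- arm.trace(camera, name): "pixels" (420x560 bool, what is visible of it) and "bbox" ([left, top, right, bottom] in pixels, round what is visible of it).
- arm.spot_point(camera, name): "centre" ([column, row] in pixels: a listed point, or the origin of a listed thing).
The state is a dict: "time": time; "qpos": joint angles; "qvel": joint speeds; "effort": joint torques, N m; "eef_pos": TCP position; "tcp_rot": TCP orientation; "force": force on the tool from outside, world axes, zero at the start; "torque": the same for the moment, N m; "width": finger opening in mm.
Only numpy, scipy, OpenCV 4.12 (cv2) and the standard library are available. Lean on these libraries where they do the work, as an engineer would, in place of code of your own. Each camera call takes 0.05 s, during which the arm holds its last target.

## Working session

There is one attempt and no reset: what is moved stays moved. The work goes in short steps, Python scripts to look and compute and a tool call to move; the robot and the scene stay as the last step left them, time stands still between calls to the robot, and variables do not carry over. Pictures are saved under pics/ and viewed, and the job is handed in when it is done.

Besides the shell and the picture viewer there is one more tool, called after ">>>" as name([rows], argument=value, ...), one row to a line, values as JSON. play_rows: Moves the arm, as the interface text tells. Its arguments: {"type":"object","properties":{"deltas":{"type":"array","items":{"type":"object","properties":{"linear":{"type":"array","items":{"type":"number"}},"roll":{"type":"number"}}}},"claw":{"type":"number"}},"required":["deltas"]}

```bash
mkdir -p pics; ls; cat > h.py <<'E'
import numpy as np, cv2
from rig import arm
def save(n,f):
    im=arm.get_image(n); cv2.imwrite(f,im["img"][:,:,::-1]); return im
def ray(im,p):
    T=np.array(im["T"]); d=np.array([(p[0]-im["cx"])/im["fx"],(p[1]-im["cy"])/im["fy"],1.]); return T[:3,3],T[:3,:3]@d
def atz(im,p,z):
    o,d=ray(im,p); return o+d*(z-o[2])/d[2]
def proj(im,X):
    T=np.array(im["T"]); c=T[:3,:3].T@(np.array(X)-T[:3,3]); return c[0]/c[2]*im["fx"]+im["cx"],c[1]/c[2]*im["fy"]+im["cy"]
E
python3 - <<'E'
from h import *
print(arm.observe(), arm.finger_overhang)
for c in ["scene","top","wrist"]:
    im=save(c,f"pics/{c}0.png"); print(c,np.round(im["T"],2).tolist(),im["fx"])
    for n,z in [("clamp_grip",160),("clamp_pawl_knob",152),("spare_grip",160),("spare_pawl_knob",152),("clamp",0)]:
        for r in arm.spot_point(c,n)[:3]: print(n,np.round(r["centre"],1),round(r["score"],2),atz(im,r["centre"],z).round(1))
E
```

```text
pics
{'time': 0.0, 'qpos': array([-1.35452741,  0.41797838, -0.01031976,  1.61413772,  0.00469451,
        1.11070443, -0.0530195 ]), 'qvel': array([ 0.00222893, -0.00054311,  0.00218708,  0.00028165, -0.00041354,
       -0.00123269, -0.00135072]), 'effort': array([-4.56814187e-04, -8.51238298e+01,  6.38752040e-01, -4.25989866e+01,
       -4.87092475e-02,  1.85438135e-02,  1.23886643e-04]), 'eef_pos': array([159.28120773, 604.23510861, 404.0376359 ]), 'tcp_rot': array([-0.55983521,  0.56039777,  0.43126987, -0.43190876]), 'force': array([-0.56246393,  0.10014034,  0.43082856]), 'torque': array([0.00384043, 0.01111649, 0.0572233 ]), 'width': 94.58810624545124} 199.2
scene [[-0.8, -0.51, 0.31, 118.32], [-0.6, 0.7, -0.4, 495.04], [-0.01, -0.5, -0.86, 1254.49], [0.0, 0.0, 0.0, 1.0]] 500.00070672743226
clamp_grip [254.2 273.2] 0.73 [454.3 158.3 160. ]
clamp_pawl_knob [199.9 256.5] 0.46 [590.1 199.5 152. ]
spare_grip [348.6 152. ] 0.83 [ 466.6 -274.6  160. ]
spare_grip [301.5 151.2] 0.68 [ 571.6 -201.3  160. ]
spare_pawl_knob [300.7 154. ] 0.61 [ 571.2 -197.3  152. ]
clamp [221.9 285.8] 0.59 [550.6 189.   -0. ]
top [[-0.02, -1.0, 0.05, 477.1], [-1.0, 0.02, -0.03, -18.35], [0.03, -0.05, -1.0, 1177.65], [0.0, 0.0, 0.0, 1.0]] 463.4710939328064
clamp_grip [190.9 243. ] 0.81 [465.2 155.  160. ]
clamp_pawl_knob [172.3 188.4] 0.56 [586.4 195.7 152. ]
spare_grip [389.5 243.2] 0.62 [ 454.7 -280.8  160. ]
spare_pawl_knob [345.  186.3] 0.5 [ 583.4 -187.3  152. ]
clamp [182.3 211.1] 0.6 [544.4 202.8   0. ]
wrist [[0.26, 0.93, 0.27, 79.4], [0.97, -0.24, -0.07, 625.99], [-0.0, 0.28, -0.96, 384.68], [0.0, 0.0, 0.0, 1.0]] 295.1918502276538
```

```bash
python3 - <<'E'
import cv2
a=cv2.imread("pics/top0.png")[130:330,120:440]; cv2.imwrite("pics/t0.png",cv2.resize(a,None,fx=2.5,fy=2.5,interpolation=2))
a=cv2.imread("pics/scene0.png")[100:330,150:400]; cv2.imwrite("pics/s0.png",cv2.resize(a,None,fx=2.6,fy=2.6,interpolation=2))
E
```

```text
(no output)
```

View pics/t0.png

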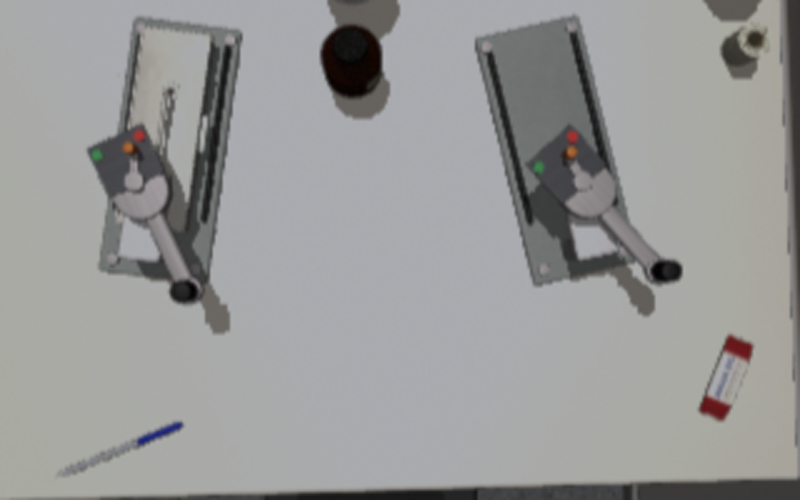

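View pics/s0.png

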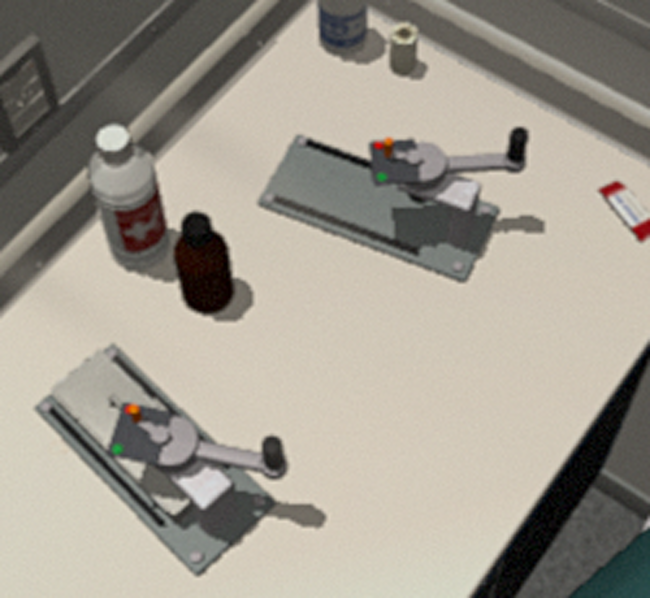

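View pics/scene0.png

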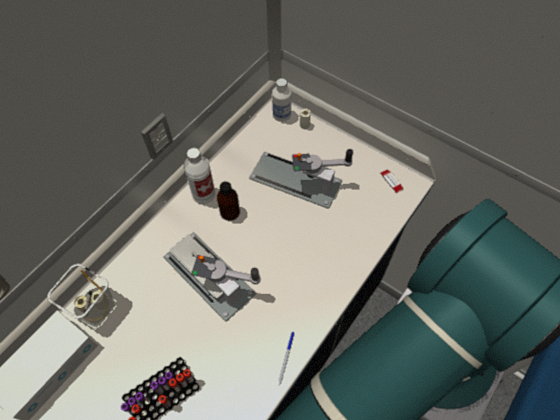

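```bash
cat >> h.py <<'E'
from scipy.spatial.transform import Rotation as R
def tri(a,pa,b,pb):
    o1,d1=ray(a,pa);o2,d2=ray(b,pb);s=np.linalg.lstsq(np.c_[d1,-d2],o2-o1,rcond=None)[0]
    p,q=o1+d1*s[0],o2+d2*s[1]; return (p+q)/2,np.linalg.norm(p-q)
def Rt(s): 
    q=s["tcp_rot"]; return R.from_quat([q[1],q[2],q[3],q[0]]).as_matrix()
E
python3 - <<'E'
from h import *
s=arm.observe(); print(Rt(s).round(3))
S=arm.get_image("scene");T=arm.get_image("top")
for n,ps,pt,z in [("grip",(255,270.4),(193.6,246),160),("knob",(201.2,257.7),(171.2,188.8),152),("axis",(218.5,270),(176,206),122),("green",(195,272.5),(158.5,192),124),("red",(198.5,256),(175.5,184),124)]:
    p,e=tri(S,ps,T,pt); print(n,p.round(1),e.round(1),atz(S,ps,z).round(1),atz(T,pt,z).round(1))
E
```

```text
[[ 0.255 -0.    -0.967]
 [ 0.967 -0.     0.255]
 [-0.    -1.    -0.   ]]
grip [458.5 150.  155.3] 0.2 [457.1 151.5 160. ] [458.5 149.2 160. ]
knob [586.2 199.  149. ] 1.0 [585.4 200.1 152. ] [585.5 198.1 152. ]
axis [546.5 192.7 118.2] 7.2 [541.9 191.9 122. ] [549.3 194.  122. ]
green [581.8 232.2 126.9] 0.7 [583.3 231.7 124. ] [581.8 232.7 124. ]
red [600.3 194.  131.9] 4.7 [605.8 193.  124. ] [599.2 194.2 124. ]
```

View pics/top0.png

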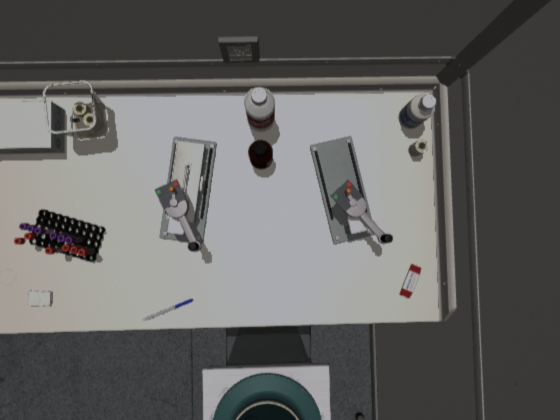

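>>> play_rows([
  {"linear":[-0.018,0,-0.033],"roll":-4},
  {"linear":[-0.036,0,-0.066],"roll":-8},
  {"linear":[-0.054,0,-0.099],"roll":-12},
  {"linear":[-0.072,0,-0.132],"roll":-16},
  {"linear":[-0.09,0,-0.165],"roll":-20},
  {"linear":[-0.108,0,-0.198],"roll":-24},
  {"linear":[-0.126,0,-0.231],"roll":-28},
  {"linear":[-0.144,0,-0.264],"roll":-32},
  {"linear":[-0.162,0,-0.297],"roll":-36},
  {"linear":[-0.18,0,-0.33],"roll":-40.4},
], claw=37)

```text
time: 1.83
eef_pos: [433.6, 344.6, 404.9]
tcp_rot: [-0.376, 0.376, 0.599, -0.599]
force: [0.3, 0.1, -0.2]
width: 35.2
```

```bash
cat >> h.py <<'E'
def plan(x,y,z,jawdeg=None):
    s=arm.observe();M=Rt(s);d=np.array([x,y,z])-s["eef_pos"]
    a=np.degrees(np.arctan2(M[1,0],M[0,0]))
    print("t",round(s["time"],2),"pos",s["eef_pos"].round(1),"jaw",a.round(1),"w",round(s["width"],1),"F",s["force"].round(1),"q",s["qpos"].round(2))
    print("linear m",(M.T@d/1000).round(4), "roll", None if jawdeg is None else round(-(jawdeg-a),1), "tilt",M[:,1].round(3))
E
python3 - <<'E'
from h import *
plan(586.7,199.6,404,115.6)
E
```

```text
t 1.83 pos [433.6 344.6 404.9] jaw 115.8 w 35.2 F [ 0.3  0.1 -0.2] q [-0.76  0.29  0.04  1.79 -0.01  1.06  1.31]
linear m [-0.1972  0.0009 -0.0747] roll 0.2 tilt [ 0.  0. -1.]
```

>>> play_rows([
  {"linear":[-0.035,0,-0.013]},
  {"linear":[-0.07,0,-0.026]},
  {"linear":[-0.105,0,-0.039]},
  {"linear":[-0.14,0,-0.052]},
  {"linear":[-0.175,0,-0.065]},
  {"linear":[-0.197,0,-0.0745]},
  {"linear":[-0.197,0,-0.0745]},
  {"linear":[-0.197,0,-0.0745]},
])

```text
$.deltas[0]: bad value
```

```bash
python3 - <<'E'
from h import *
plan(586.7,199.6,336,115.6)
for c in ["scene","top","wrist"]:
    im=save(c,f"pics/{c}1.png")
    for n,z in [("clamp_grip",160),("clamp_pawl_knob",152)]:
        for r in arm.spot_point(c,n)[:2]: print(c,n,np.round(r["centre"],1),round(r["score"],2),atz(im,r["centre"],z).round(1))
    print([np.round(proj(im,p),1) for p in ([585.5,199,152],[458,150,160],[574.5,219.4,152])])
E
```

```text
t 1.83 pos [433.6 344.6 404.9] jaw 115.8 w 35.2 F [ 0.3  0.1 -0.2] q [-0.76  0.29  0.04  1.79 -0.01  1.06  1.31]
linear m [-0.1973  0.0689 -0.0746] roll 0.2 tilt [ 0.  0. -1.]
[array([201.5, 257.4]), array([255.1, 269.7]), array([199.3, 266. ])]
top clamp_grip [191.4 243.1] 0.89 [464.9 153.9 160. ]
top clamp_pawl_knob [172.8 189.5] 0.48 [583.9 194.6 152. ]
[array([170.8, 188.8]), array([193.2, 246.2]), array([161.5, 194. ])]
wrist clamp_grip [ 28.9 153.2] 0.58 [459.  154.1 160. ]
wrist clamp_pawl_knob [ 55.6 298.1] 0.92 [582.1 198.6 152. ]
[array([ 55.2, 301.2]), array([ 23.7, 149.6]), array([ 80.5, 300.2])]
```

View pics/wrist1.png

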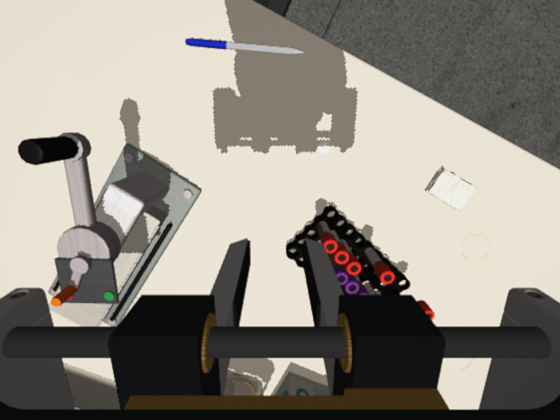

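The wrist view shows the knob top near (57,300) and the grip at (35,150), which agrees with my estimates. The roll field is required in every row.

>>> play_rows([
  {"linear":[-0.035,0,-0.013],"roll":0},
  {"linear":[-0.07,0,-0.026],"roll":0},
  {"linear":[-0.105,0,-0.039],"roll":0},
  {"linear":[-0.14,0,-0.052],"roll":0},
  {"linear":[-0.175,0,-0.065],"roll":0},
  {"linear":[-0.197,0,-0.074],"roll":0},
  {"linear":[-0.197,0,-0.074],"roll":0},
  {"linear":[-0.197,0,-0.074],"roll":0},
])

```text
time: 2.95
eef_pos: [584.3, 201.3, 404.3]
tcp_rot: [0.377, -0.377, -0.598, 0.599]
force: [0.3, 0.3, -0.1]
width: 35.0
```

```bash
python3 - <<'E'
from h import *
plan(586.7,199.6,336,115.6)
for c in ["wrist"]:
    im=save(c,f"pics/{c}2.png")
    for n,z in [("clamp_grip",160),("clamp_pawl_knob",152)]:
        for r in arm.spot_point(c,n)[:2]: print(c,n,np.round(r["centre"],1),round(r["score"],2),atz(im,r["centre"],z).round(1))
    print([np.round(proj(im,p),1) for p in ([585.5,199,152],[458,150,160],[574.5,219.4,152])])
E
```

```text
t 2.95 pos [584.3 201.3 404.3] jaw 115.6 w 35.0 F [ 0.3  0.3 -0.1] q [-0.48  0.41  0.13  1.64 -0.06  1.1   1.68]
linear m [-0.0026  0.0683 -0.0015] roll 0.0 tilt [-0. -0. -1.]
wrist clamp_grip [296.2  41.8] 0.94 [457.4 156.  160. ]
wrist clamp_pawl_knob [269.9 223.4] 0.84 [586.  196.7 152. ]
[array([272.6, 224. ]), array([288. ,  38.4]), array([300.4, 222.8])]
```

View pics/wrist2.png

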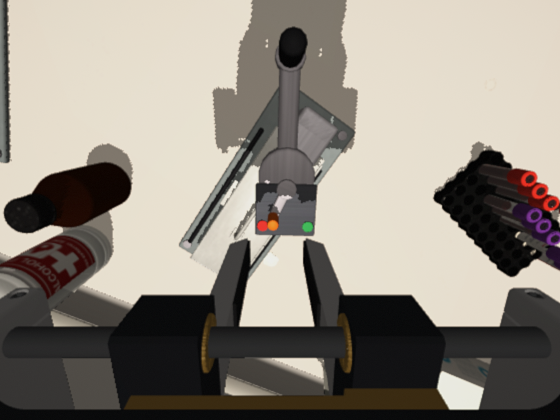

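The knob sits at (273,225), as projected, between the fingers. Descending.

>>> play_rows([
  {"linear":[-0.003,0.015,-0.001],"roll":0},
  {"linear":[-0.003,0.03,-0.001],"roll":0},
  {"linear":[-0.003,0.045,-0.001],"roll":0},
  {"linear":[-0.003,0.057,-0.001],"roll":0},
  {"linear":[-0.003,0.068,-0.001],"roll":0},
  {"linear":[-0.003,0.068,-0.001],"roll":0},
  {"linear":[-0.003,0.068,-0.001],"roll":0},
])

```text
time: 3.68
eef_pos: [585.1, 201.3, 336.5]
tcp_rot: [0.376, -0.375, -0.599, 0.599]
force: [0.1, -0.7, 0.7]
width: 34.8
```

```bash
python3 - <<'E'
from h import *
plan(586.7,199.6,336,115.6)
im=save("wrist","pics/wrist3.png")
a=save("scene","pics/scene3.png")["img"][200:330,150:330,::-1]; cv2.imwrite("pics/s3.png",cv2.resize(a,None,fx=4,fy=4,interpolation=2))
E
```

```text
t 3.68 pos [585.1 201.3 336.5] jaw 115.9 w 34.8 F [ 0.1 -0.7  0.7] q [-0.47  0.48  0.12  1.7  -0.07  0.97  1.7 ]
linear m [-0.0022  0.0005 -0.0007] roll 0.3 tilt [-0.001  0.    -1.   ]
```

View pics/wrist3.png

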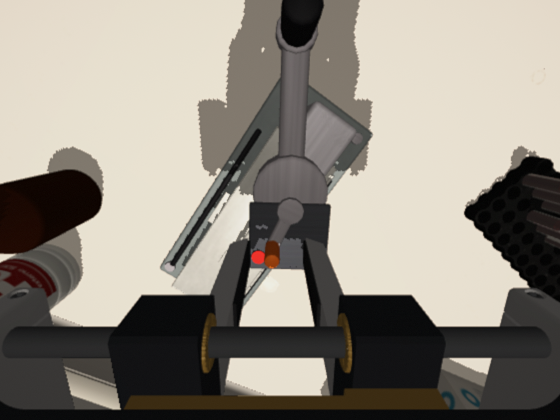

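View pics/s3.png

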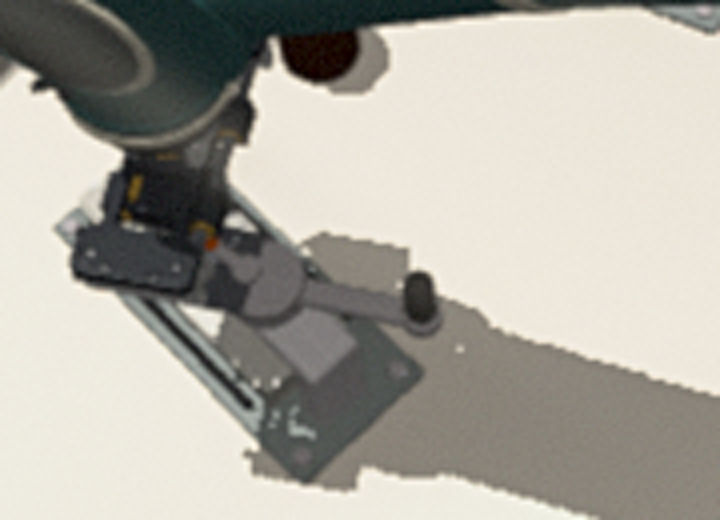

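The knob (272,248) is between the open fingers, green on the right (tool +x). Pushing it.

>>> play_rows([
  {"linear":[0.006,0,0],"roll":0},
  {"linear":[0.012,0,0],"roll":0},
  {"linear":[0.016,0,0],"roll":0},
  {"linear":[0.02,0,0],"roll":0},
  {"linear":[0.024,0,0],"roll":0},
  {"linear":[0.028,0,0],"roll":0},
  {"linear":[0.031,0,0],"roll":0},
  {"linear":[0.033,0,0],"roll":0},
  {"linear":[0.033,0,0],"roll":0},
  {"linear":[0.033,0,0],"roll":0},
])

```text
time: 4.62
eef_pos: [571.0, 230.9, 337.4]
tcp_rot: [-0.376, 0.375, 0.6, -0.599]
force: [0.7, -0.1, -0.2]
width: 34.9
```

```bash
python3 - <<'E'
from h import *
plan(586.7,199.6,336,115.6)
im=save("wrist","pics/wrist4.png")
E
```

```text
t 4.62 pos [571.  230.9 337.4] jaw 115.8 w 34.9 F [ 0.7 -0.1 -0.2] q [-0.52  0.47  0.11  1.7  -0.06  0.97  1.64]
linear m [-0.035   0.0014 -0.0005] roll 0.2 tilt [ 0.     0.001 -1.   ]
```

View pics/wrist4.png

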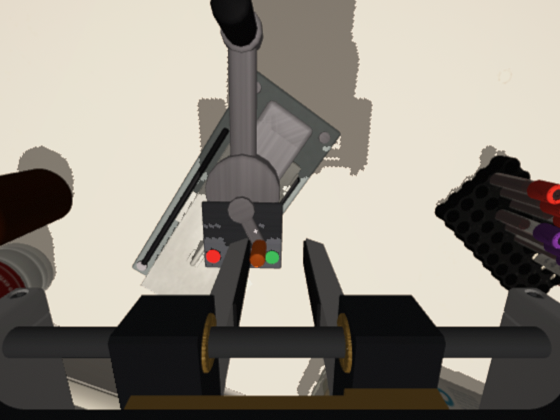

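The lever now leans right toward the green dot (272,257), with the knob at (258,250). I'll push a few mm more to reach the stop.

>>> play_rows([
  {"linear":[0.001,0,0],"roll":0},
  {"linear":[0.002,0,0],"roll":0},
  {"linear":[0.003,0,0],"roll":0},
  {"linear":[0.004,0,0],"roll":0},
  {"linear":[0.004,0,0],"roll":0},
])

```text
time: 5.08
eef_pos: [569.2, 234.1, 337.3]
tcp_rot: [-0.376, 0.376, 0.599, -0.599]
force: [-0.7, -4.6, -0.0]
width: 34.9
```

```bash
python3 - <<'E'
from h import *
plan(586.7,199.6,336,115.6)
im=save("wrist","pics/wrist5.png")
a=im["img"][150:300,170:350,::-1]; cv2.imwrite("pics/w5.png",cv2.resize(a,None,fx=4,fy=4,interpolation=2))
E
```

```text
t 5.08 pos [569.2 234.1 337.3] jaw 115.8 w 34.9 F [-0.7 -4.6 -0. ] q [-0.52  0.47  0.11  1.7  -0.06  0.97  1.63]
linear m [-0.0386  0.0013 -0.0007] roll 0.2 tilt [-0.  0. -1.]
```

View pics/w5.png

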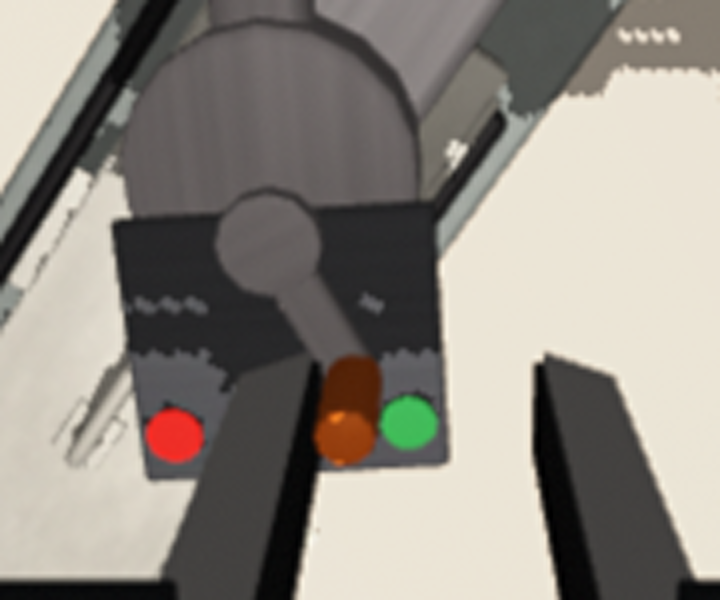

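4.6 N of contact force means the pawl is at its green stop. Back off, rise, then go over the grip.

>>> play_rows([
  {"linear":[-0.006,0,0],"roll":0},
  {"linear":[-0.012,0,0],"roll":0},
  {"linear":[-0.012,-0.02,0],"roll":0},
  {"linear":[-0.012,-0.045,0],"roll":0},
  {"linear":[-0.012,-0.07,0],"roll":0},
  {"linear":[-0.012,-0.07,0],"roll":0},
])

```text
time: 5.63
eef_pos: [575.4, 223.0, 412.1]
tcp_rot: [-0.375, 0.377, 0.601, -0.597]
force: [1.2, 0.7, 0.2]
width: 34.2
```

```bash
python3 - <<'E'
from h import *
plan(478,161,405,115.6)
im=save("wrist","pics/wrist6.png")
for n,z in [("clamp_grip",160),("clamp_pawl_knob",152)]:
    for r in arm.spot_point("wrist",n)[:2]: print(n,np.round(r["centre"],1),round(r["score"],2),atz(im,r["centre"],z).round(1))
E
```

```text
t 5.63 pos [575.4 223.  412.1] jaw 115.8 w 34.2 F [1.2 0.7 0.2] q [-0.51  0.4   0.12  1.63 -0.05  1.11  1.65]
linear m [-0.0134  0.0064  0.1148] roll 0.2 tilt [ 0.006  0.003 -1.   ]
clamp_grip [248.1  37.9] 0.55 [461.2 146.5 160. ]
clamp_pawl_knob [274.4 215.5] 0.62 [573.3 220.7 152. ]
```

View pics/wrist6.png

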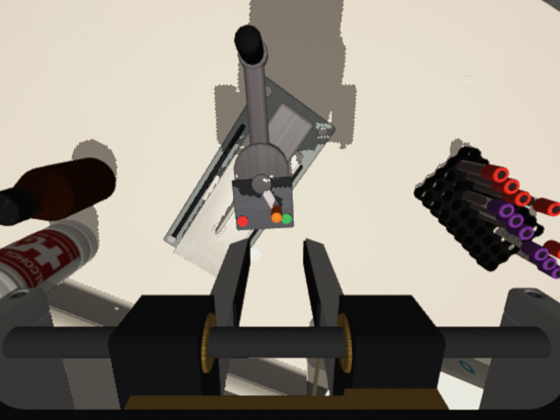

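The pawl lever points at green; the knob is at (573,221), as predicted. Move over the grip at about (460.5,147).

```bash
python3 - <<'E'
from h import *
plan(460.5,147,412,117.5)
E
```

```text
t 5.78 pos [574.5 222.9 407. ] jaw 115.8 w 34.8 F [-0.2 -0.2 -1.6] q [-0.51  0.4   0.12  1.64 -0.05  1.11  1.65]
linear m [-0.0187 -0.005   0.1357] roll -1.7 tilt [-0.  0. -1.]
```

>>> play_rows([
  {"linear":[-0.005,-0.002,0.03],"roll":-1},
  {"linear":[-0.009,-0.005,0.06],"roll":-1.7},
  {"linear":[-0.013,-0.005,0.09],"roll":-1.7},
  {"linear":[-0.017,-0.005,0.12],"roll":-1.7},
  {"linear":[-0.019,-0.005,0.136],"roll":-1.7},
  {"linear":[-0.019,-0.005,0.136],"roll":-1.7},
  {"linear":[-0.019,-0.005,0.136],"roll":-1.7},
  {"linear":[-0.019,-0.005,0.136],"roll":-1.7},
], claw=42)

```text
time: 6.45
eef_pos: [460.7, 147.0, 411.5]
tcp_rot: [-0.367, 0.367, 0.605, -0.605]
force: [0.7, -0.3, 0.1]
width: 39.3
```

```bash
python3 - <<'E'
from h import *
plan(460.5,147,331,117.5)
im=save("wrist","pics/wrist7.png")
for n,z in [("clamp_grip",160),("clamp_pawl_knob",152)]:
    for r in arm.spot_point("wrist",n)[:2]: print(n,np.round(r["centre"],1),round(r["score"],2),atz(im,r["centre"],z).round(1))
E
```

```text
t 6.45 pos [460.7 147.  411.5] jaw 117.5 w 39.3 F [ 0.7 -0.3  0.1] q [-0.49  0.15  0.13  1.95 -0.02  1.04  1.7 ]
linear m [0.0001 0.0805 0.0002] roll 0.0 tilt [-0.  0. -1.]
clamp_grip [275.5 224. ] 0.96 [460.7 146.8 160. ]
```

View pics/wrist7.png

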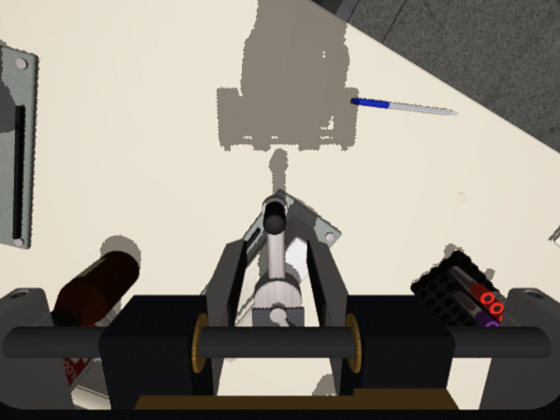

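The grip top (275,224) is centred between the fingers. Descending, then I'll compute the arc.

>>> play_rows([
  {"linear":[0,0.02,0],"roll":0},
  {"linear":[0,0.04,0],"roll":0},
  {"linear":[0,0.06,0],"roll":0},
  {"linear":[0,0.075,0],"roll":0},
  {"linear":[0,0.08,0],"roll":0},
  {"linear":[0,0.08,0],"roll":0},
])

```text
time: 7.1
eef_pos: [460.8, 147.2, 330.4]
tcp_rot: [0.367, -0.366, -0.604, 0.605]
force: [-0.5, -0.2, 0.4]
width: 39.4
```

```bash
cat >> h.py <<'E'
def arc(t0,step,n,lead,A=(548.5,193),r=99,z=331):
    s=arm.observe();M=Rt(s);a=np.degrees(np.arctan2(M[1,0],M[0,0])); out=[]
    for i in range(n):
        th=t0-step*(i+1); c,k=np.cos(np.radians(th)),np.sin(np.radians(th))
        P=np.array([A[0]+r*c+lead*k,A[1]+r*k-lead*c,z]); d=M.T@(P-s["eef_pos"])/1000
        out.append('{"linear": [%.3f, %.3f, %.3f], "roll": %.1f}'%(*d,a-(th-90)))
    print(", ".join(out))
E
python3 - <<'E'
from h import *
plan(460.5,147,331,117.5)
arc(207.7,4,10,9)
E
```

```text
t 7.1 pos [460.8 147.2 330.4] jaw 117.5 w 39.4 F [-0.5 -0.2  0.4] q [-0.48  0.26  0.12  2.03 -0.04  0.85  1.72]
linear m [-0.0001 -0.0006  0.0003] roll 0.0 tilt [-0.003 -0.001 -1.   ]
{"linear": [0.016, -0.001, -0.001], "roll": 3.8}, {"linear": [0.022, -0.001, -0.002], "roll": 7.8}, {"linear": [0.029, -0.001, -0.004], "roll": 11.8}, {"linear": [0.036, -0.001, -0.006], "roll": 15.8}, {"linear": [0.042, -0.001, -0.009], "roll": 19.8}, {"linear": [0.048, -0.001, -0.012], "roll": 23.8}, {"linear": [0.054, -0.001, -0.016], "roll": 27.8}, {"linear": [0.060, -0.001, -0.020], "roll": 31.8}, {"linear": [0.065, -0.001, -0.024], "roll": 35.8}, {"linear": [0.070, -0.001, -0.029], "roll": 39.8}
```

>>> play_rows([
  {"linear":[0.012,0,-0.001],"roll":3.8},
  {"linear":[0.02,0,-0.002],"roll":7.8},
  {"linear":[0.028,0,-0.004],"roll":11.8},
  {"linear":[0.035,0,-0.006],"roll":15.8},
  {"linear":[0.042,0,-0.009],"roll":19.8},
  {"linear":[0.048,0,-0.012],"roll":23.8},
  {"linear":[0.054,0,-0.016],"roll":27.8},
  {"linear":[0.06,0,-0.02],"roll":31.8},
  {"linear":[0.065,0,-0.024],"roll":35.8},
  {"linear":[0.07,0,-0.029],"roll":39.8},
])

```text
time: 7.93
eef_pos: [454.3, 223.0, 331.2]
tcp_rot: [0.552, -0.551, -0.442, 0.444]
force: [-3.1, -3.0, 0.9]
width: 39.2
```

```bash
python3 - <<'E'
from h import *
plan(460.5,147,331,117.5)
im=save("wrist","pics/wrist8.png")
arc(167.7,4,10,9)
E
```

```text
t 7.93 pos [454.3 223.  331.2] jaw 77.5 w 39.2 F [-3.1 -3.   0.9] q [-0.69  0.3   0.2   1.98 -0.08  0.87  0.91]
linear m [-0.0728  0.0003 -0.0225] roll -40.0 tilt [-0.003 -0.001 -1.   ]
{"linear": [0.005, 0.000, -0.000], "roll": 3.6}, {"linear": [0.012, 0.000, -0.002], "roll": 7.6}, {"linear": [0.019, 0.000, -0.003], "roll": 11.6}, {"linear": [0.026, 0.000, -0.006], "roll": 15.6}, {"linear": [0.032, 0.000, -0.008], "roll": 19.6}, {"linear": [0.038, 0.000, -0.011], "roll": 23.6}, {"linear": [0.044, 0.000, -0.015], "roll": 27.6}, {"linear": [0.050, 0.000, -0.019], "roll": 31.6}, {"linear": [0.055, 0.000, -0.023], "roll": 35.6}, {"linear": [0.060, 0.000, -0.028], "roll": 39.6}
```

View pics/wrist8.png

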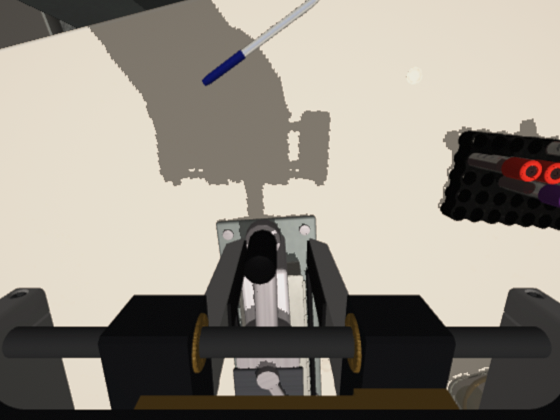

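The grip (262,250) is against the left finger and the handle lies about along the plate, so it is near 0.66 rad. Continuing.

>>> play_rows([
  {"linear":[0.006,0,0],"roll":3.6},
  {"linear":[0.012,0,-0.001],"roll":7.6},
  {"linear":[0.019,0,-0.003],"roll":11.6},
  {"linear":[0.025,0,-0.005],"roll":15.6},
  {"linear":[0.032,0,-0.008],"roll":19.6},
  {"linear":[0.038,0,-0.011],"roll":23.6},
  {"linear":[0.044,0,-0.015],"roll":27.6},
  {"linear":[0.044,0,-0.015],"roll":27.6},
])

```text
time: 8.65
eef_pos: [479.4, 264.7, 331.8]
tcp_rot: [0.642, -0.641, -0.296, 0.297]
force: [-0.1, 0.2, -0.9]
width: 39.5
```

```bash
python3 - <<'E'
from h import *
plan(460.5,147,331,117.5)
im=save("wrist","pics/wrist9.png")
arc(139.7,2,8,9)
E
```

```text
t 8.65 pos [479.4 264.7 331.8] jaw 49.6 w 39.5 F [-0.1  0.2 -0.9] q [-0.79  0.37  0.28  1.88 -0.13  0.9   0.42]
linear m [-0.1019  0.0008 -0.0619] roll -67.9 tilt [-0.002  0.    -1.   ]
{"linear": [0.003, 0.001, -0.000], "roll": 2.1}, {"linear": [0.006, 0.001, -0.001], "roll": 4.1}, {"linear": [0.010, 0.001, -0.001], "roll": 6.1}, {"linear": [0.013, 0.001, -0.002], "roll": 8.1}, {"linear": [0.017, 0.001, -0.003], "roll": 10.1}, {"linear": [0.020, 0.001, -0.004], "roll": 12.1}, {"linear": [0.023, 0.001, -0.005], "roll": 14.1}, {"linear": [0.027, 0.001, -0.006], "roll": 16.1}
```

View pics/wrist9.png

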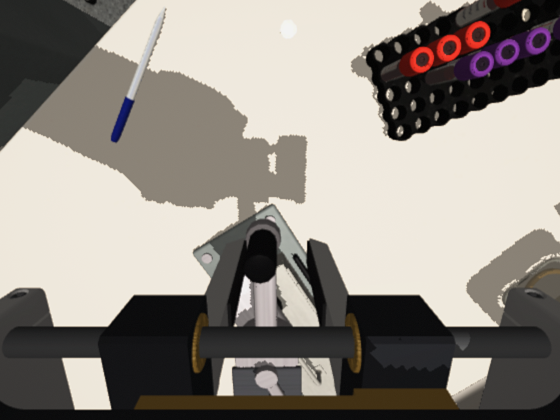

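>>> play_rows([
  {"linear":[0.003,0,0],"roll":2},
  {"linear":[0.006,0,-0.001],"roll":4},
  {"linear":[0.009,0,-0.001],"roll":6},
  {"linear":[0.009,0,-0.001],"roll":6},
])

```text
time: 9.03
eef_pos: [485.8, 270.1, 332.0]
tcp_rot: [0.656, -0.656, -0.264, 0.265]
force: [-1.0, -1.2, -0.2]
width: 39.5
```

```bash
python3 - <<'E'
from h import *
plan(460.5,147,331,117.5)
arc(133.7,1,5,9)
E
```

```text
t 9.03 pos [485.8 270.1 332. ] jaw 43.9 w 39.5 F [-1.  -1.2 -0.2] q [-0.8   0.39  0.3   1.86 -0.14  0.91  0.33]
linear m [-0.1036  0.0011 -0.0711] roll -73.6 tilt [-0.001 -0.    -1.   ]
{"linear": [0.003, 0.001, -0.000], "roll": 1.2}, {"linear": [0.005, 0.001, -0.000], "roll": 2.2}, {"linear": [0.006, 0.001, -0.001], "roll": 3.2}, {"linear": [0.008, 0.001, -0.001], "roll": 4.2}, {"linear": [0.010, 0.001, -0.001], "roll": 5.2}
```

>>> play_rows([
  {"linear":[0.002,0,0],"roll":1},
  {"linear":[0.004,0,0],"roll":2},
  {"linear":[0.006,0,0],"roll":3},
  {"linear":[0.006,0,0],"roll":3},
])

```text
time: 9.37
eef_pos: [490.3, 273.9, 332.0]
tcp_rot: [-0.663, 0.663, 0.246, -0.248]
force: [-2.1, -4.0, 1.1]
width: 39.7
```

```bash
python3 - <<'E'
from h import *
plan(460.5,147,331,117.5)
im=save("wrist","pics/wrist10.png")
arc(131,1,5,9)
E
```

```text
t 9.37 pos [490.3 273.9 332. ] jaw 40.9 w 39.7 F [-2.1 -4.   1.1] q [-0.81  0.4   0.31  1.85 -0.15  0.92  0.28]
linear m [-0.1055  0.0012 -0.0764] roll -76.6 tilt [-0.002 -0.001 -1.   ]
{"linear": [0.002, 0.001, -0.000], "roll": 0.9}, {"linear": [0.003, 0.001, -0.001], "roll": 1.9}, {"linear": [0.005, 0.001, -0.001], "roll": 2.9}, {"linear": [0.007, 0.001, -0.001], "roll": 3.9}, {"linear": [0.009, 0.001, -0.001], "roll": 4.9}
```

View pics/wrist10.png

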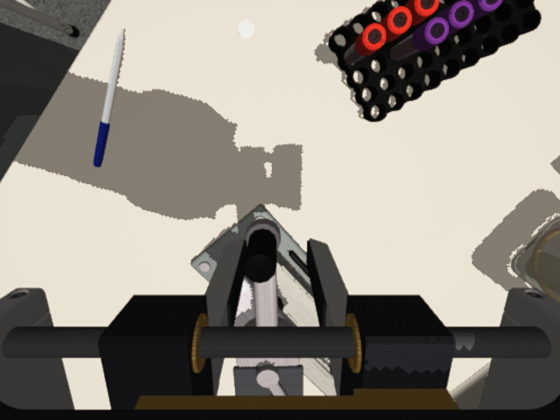

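>>> play_rows([
  {"linear":[0.002,0,0],"roll":1},
  {"linear":[0.004,0,0],"roll":2},
  {"linear":[0.004,0,0],"roll":2},
])

```text
time: 9.67
eef_pos: [493.2, 276.0, 331.9]
tcp_rot: [-0.667, 0.667, 0.234, -0.237]
force: [-4.7, -5.3, 2.2]
width: 39.4
```

```bash
python3 - <<'E'
from h import *
plan(460.5,147,331,117.5)
E
```

```text
t 9.67 pos [493.2 276.  331.9] jaw 38.9 w 39.4 F [-4.7 -5.3  2.2] q [-0.82  0.41  0.32  1.84 -0.16  0.92  0.25]
linear m [-0.1065  0.0012 -0.0799] roll -78.6 tilt [-0.003 -0.002 -1.   ]
```

>>> play_rows([
  {"linear":[0.002,0,0],"roll":1},
  {"linear":[0.004,0,-0.001],"roll":2},
  {"linear":[0.005,0,-0.001],"roll":2},
])

```text
time: 9.92
eef_pos: [496.7, 278.0, 331.7]
tcp_rot: [-0.67, 0.671, 0.221, -0.227]
force: [-20.6, -11.2, 15.3]
width: 39.8
```

```bash
python3 - <<'E'
from h import *
plan(460.5,147,331,117.5)
im=save("wrist","pics/wrist11.png")
S=save("scene","pics/scene11.png")["img"][200:330,150:330,::-1]; cv2.imwrite("pics/s11.png",cv2.resize(S,None,fx=4,fy=4,interpolation=2))
E
```

```text
t 9.92 pos [496.7 278.  331.7] jaw 36.9 w 39.8 F [-20.6 -11.2  15.3] q [-0.82  0.42  0.32  1.83 -0.16  0.93  0.22]
linear m [-0.1076  0.0014 -0.083 ] roll -80.6 tilt [-0.007 -0.003 -1.   ]
```

View pics/wrist11.png

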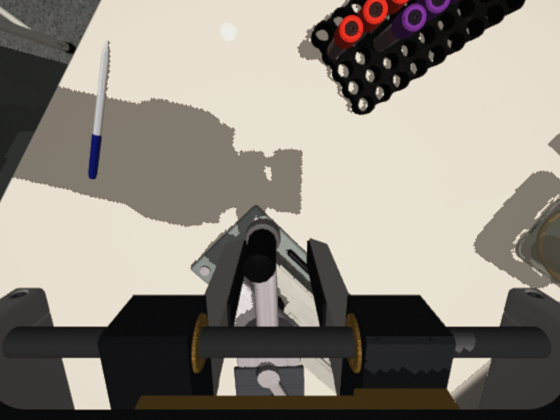

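The force jumped to about 25 N with the handle no longer following, so this is the hard stop. Back off to the middle of the gap and rise.

>>> play_rows([
  {"linear":[-0.006,0,0],"roll":0},
  {"linear":[-0.01,0,0],"roll":0},
  {"linear":[-0.01,0,0],"roll":0},
  {"linear":[-0.01,-0.02,0],"roll":0},
  {"linear":[-0.01,-0.045,0],"roll":0},
  {"linear":[-0.01,-0.075,0],"roll":0},
  {"linear":[-0.01,-0.11,0],"roll":0},
  {"linear":[-0.01,-0.14,0],"roll":0},
  {"linear":[-0.01,-0.14,0],"roll":0},
])

```text
time: 10.77
eef_pos: [490.6, 272.7, 478.0]
tcp_rot: [0.671, -0.67, -0.224, 0.224]
force: [-0.1, 0.3, -0.1]
width: 39.5
```

```bash
python3 - <<'E'
from h import *
plan(500,400,470)
im=save("wrist","pics/wrist12.png")
save("top","pics/top12.png"); 
S=save("scene","pics/scene12.png")["img"][200:330,150:330,::-1]; cv2.imwrite("pics/s12.png",cv2.resize(S,None,fx=4,fy=4,interpolation=2))
E
```

```text
t 10.77 pos [490.6 272.7 478. ] jaw 37.0 w 39.5 F [-0.1  0.3 -0.1] q [-0.86  0.25  0.36  1.7  -0.09  1.21  0.17]
linear m [0.0841 0.0083 0.096 ] roll None tilt [ 0.     0.002 -1.   ]
```

View pics/wrist12.png

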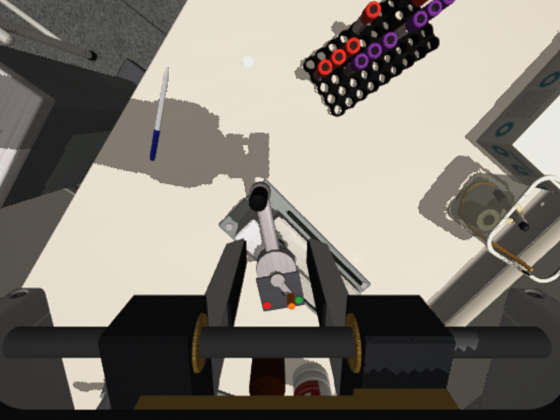

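View pics/s12.png

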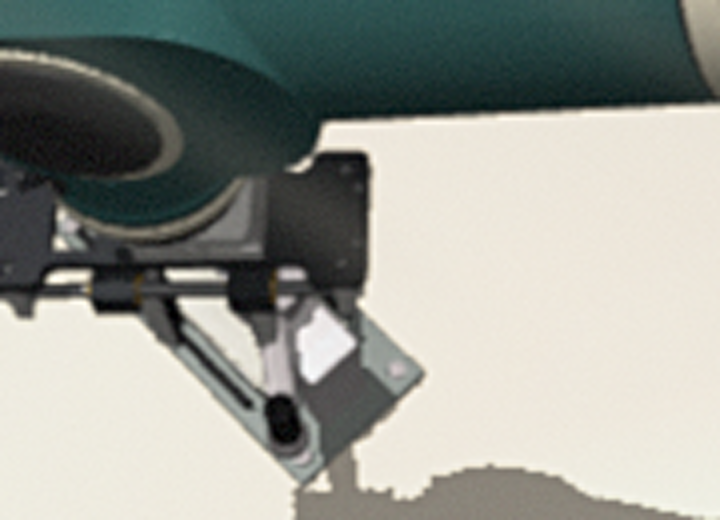

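Pawl on green (knob by the green dot at (298,300)). I'll move aside and measure the final handle angle against the plate.

>>> play_rows([
  {"linear":[0.03,0,0.02],"roll":0},
  {"linear":[0.06,0,0.05],"roll":0},
  {"linear":[0.09,0,0.08],"roll":0},
  {"linear":[0.12,0,0.11],"roll":0},
  {"linear":[0.15,0,0.14],"roll":0},
  {"linear":[0.18,0,0.17],"roll":0},
  {"linear":[0.21,0,0.19],"roll":0},
  {"linear":[0.21,0,0.19],"roll":0},
])

```text
time: 11.58
eef_pos: [542.2, 557.9, 464.7]
tcp_rot: [-0.669, 0.67, 0.222, -0.231]
force: [-1.7, -0.6, -1.3]
width: 39.6
```

```bash
python3 - <<'E'
from h import *
plan(500,400,470)
im=save("top","pics/top13.png")
for n,z in [("clamp_grip",160),("clamp_pawl_knob",152),("spare_grip",160)]:
    for r in arm.spot_point("top",n)[:2]: print(n,np.round(r["centre"],1),round(r["score"],2),atz(im,r["centre"],z).round(1))
z=lambda a,b:atz(im,(120+a/2.5,130+b/2.5),8)[:2]
for p,q in [((100,268),(135,18)),((205,285),(241,32))]:
    d=z(*q)-z(*p); print(np.degrees(np.arctan2(d[1],d[0])),np.linalg.norm(d))
a=im["img"][130:330,120:440,::-1]; cv2.imwrite("pics/t13.png",cv2.resize(a,None,fx=2.5,fy=2.5,interpolation=2))
S=save("scene","pics/scene13.png")["img"][200:330,150:330,::-1]; cv2.imwrite("pics/s13.png",cv2.resize(S,None,fx=4,fy=4,interpolation=2))
E
```

```text
t 11.58 pos [542.2 557.9 464.7] jaw 37.3 w 39.6 F [-1.7 -0.6 -1.3] q [-0.98  0.69  0.28  1.07 -0.18  1.41 -0.08]
linear m [-0.1293 -0.0041 -0.1   ] roll None tilt [-0.011 -0.005 -1.   ]
clamp_grip [139.7 240. ] 0.88 [474.2 265.7 160. ]
clamp_pawl_knob [181.  192.3] 0.43 [577.3 176.7 152. ]
spare_grip [387.3 241. ] 0.89 [ 459.6 -276.1  160. ]
-8.47470755485263 254.9338710498004
-8.885354812765582 258.49141187012464
```

View pics/t13.png

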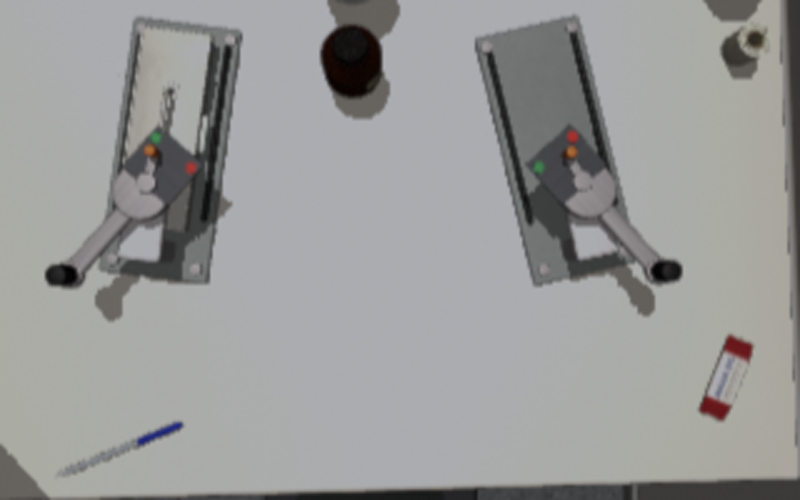

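View pics/s13.png

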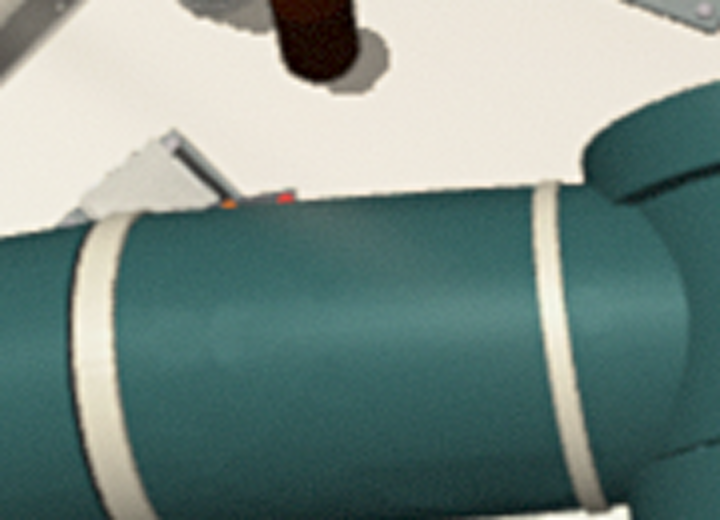

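```bash
python3 - <<'E'
from h import *
im=arm.get_image("top")
Z=lambda a,b,z:atz(im,(120+a/2.5,130+b/2.5),z)[:2]
for nm,g,k,r,gr,w in [("final",(60,275),(149,151),(191,168),(156,138),None),("start",(184,290),(128,147),(139,135),(97,154),None)]:
    G=Z(*g,158);Rr=Z(*r,124);Gr=Z(*gr,124)
    m=(Rr+Gr)/2; d=m-G
    e=Gr-Rr
    print(nm,G.round(1),Rr.round(1),Gr.round(1),"handle dir",np.degrees(np.arctan2(-d[1],-d[0]))%360,"from dots",(np.degrees(np.arctan2(e[1],e[0]))+90)%360, np.linalg.norm(d))
for f in ("pics/top0.png","pics/top13.png"):
    a=cv2.imread(f)[170:262,120:220]; cv2.imwrite(f.replace("top","z"),cv2.resize(a,None,fx=7,fy=6.5,interpolation=2))
E
```

```text
final [474.  256.9] [568.2 147.4] [596.2 178.6] handle dir 139.02901917999813 from dots 138.1915151012264 143.2610183352912
start [458.5 149.5] [599.2 194. ] [582.7 232. ] handle dir 205.6002400837159 from dots 203.5174378417973 146.88350743303002
```

View pics/z13.png

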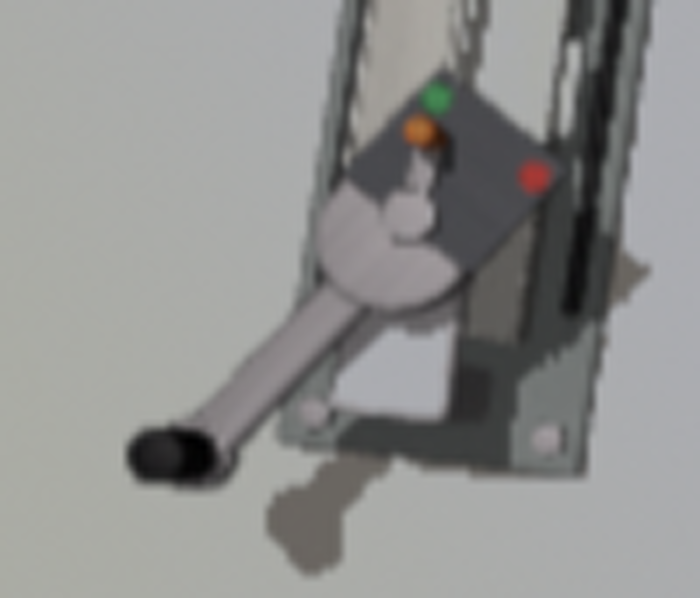

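```bash
python3 - <<'E'
from h import *
s=arm.observe(); im=arm.get_image("wrist")
Tt=np.eye(4);Tt[:3,:3]=Rt(s);Tt[:3,3]=s["eef_pos"]; C=np.linalg.inv(Tt)@im["T"]
q=[.671,-.67,-.224,.224]; W=np.eye(4); W[:3,:3]=R.from_quat([q[1],q[2],q[3],q[0]]).as_matrix(); W[:3,3]=[490.6,272.7,478]
i2=dict(im);i2["T"]=W@C
for n,p,z in [("griptop",(258.5,200),160),("red",(267,306),124),("green",(298,300),124),("knob",(291,306),152),("gripbase",(261,187),116)]: print(n,atz(i2,p,z).round(1))
t=arm.get_image("top")
print("top grip",[atz(t,(120+x/7,170+y/6.5),z).round(1) for x,y,z in [(155,455,160),(210,465,116)]])
E
python3 - <<'E'
import cv2
a=cv2.imread("pics/wrist12.png")[170:330,200:340]; cv2.imwrite("pics/w12.png",cv2.resize(a,None,fx=4,fy=3.7,interpolation=2))
E
```

```text
griptop [473.8 265.2 160. ]
red [570.9 146.8 124. ]
green [597.8 178.3 124. ]
knob [583.  180.3 152. ]
gripbase [471.7 268.9 116. ]
top grip [array([474.1, 260.4, 160. ]), array([470.1, 254.8, 116. ])]
```

View pics/w12.png

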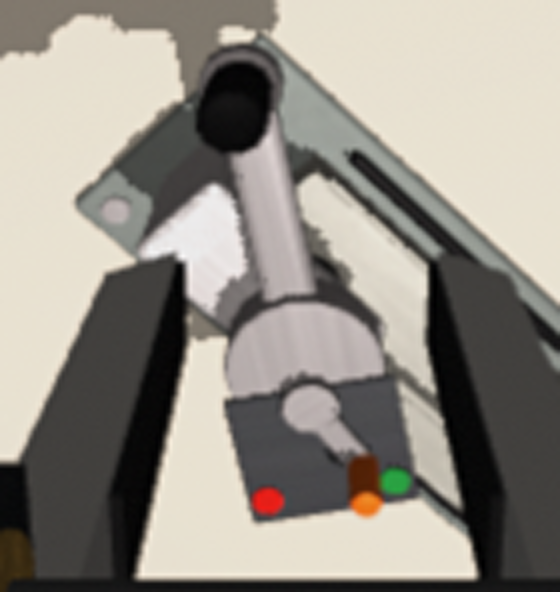

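The handle measures about 1.24 rad from both cameras (stop at about 1.25) and the pawl is on green. I'll move the arm off the scene camera's view for a last check.

>>> play_rows([
  {"linear":[-0.01,-0.01,0.035],"roll":0},
  {"linear":[-0.02,-0.02,0.07],"roll":0},
  {"linear":[-0.03,-0.02,0.105],"roll":0},
  {"linear":[-0.04,-0.02,0.14],"roll":0},
  {"linear":[-0.04,-0.02,0.175],"roll":0},
  {"linear":[-0.02,-0.02,0.21],"roll":0},
  {"linear":[0,-0.02,0.245],"roll":0},
  {"linear":[0.01,-0.02,0.27],"roll":0},
  {"linear":[0.02,-0.02,0.29],"roll":0},
  {"linear":[0.02,-0.02,0.29],"roll":0},
])

```text
time: 12.82
eef_pos: [382.9, 797.1, 488.6]
tcp_rot: [-0.67, 0.671, 0.222, -0.228]
force: [0.2, 0.3, -1.5]
width: 39.7
```

```bash
python3 - <<'E'
from h import *
plan(159,604,404)
S=save("scene","pics/scene14.png")["img"][200:330,150:330,::-1]
b=cv2.imread("pics/scene0.png")[200:330,150:330]
cv2.imwrite("pics/s14.png",cv2.resize(np.hstack([b,S]),None,fx=2.2,fy=4,interpolation=2))
E
```

```text
t 12.82 pos [382.9 797.1 488.6] jaw 37.1 w 39.7 F [ 0.2  0.3 -1.5] q [-1.22  0.99  0.25  0.47 -0.22  1.7  -0.46]
linear m [-0.2943  0.0871 -0.019 ] roll None tilt [-0.008 -0.004 -1.   ]
```

View pics/s14.png

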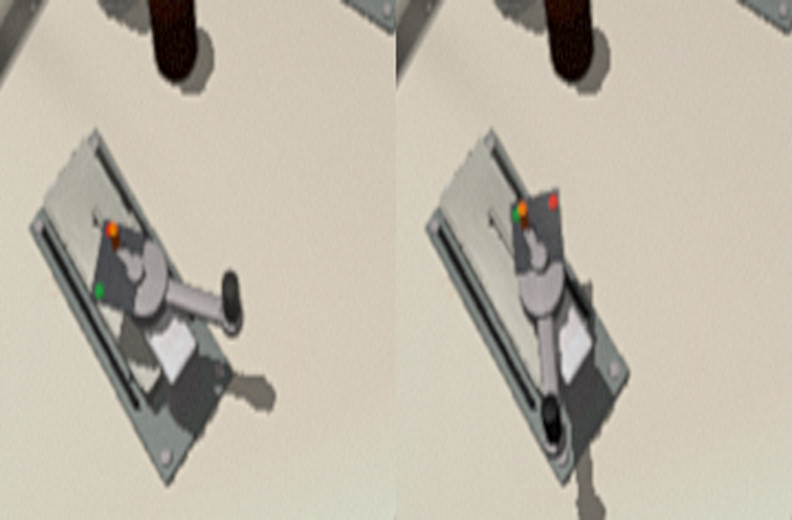

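```bash
python3 - <<'E'
from rig import arm
print(arm.hand_in())
E
```

```text
the job is handed in; nothing more can be done
None
```

I flipped the pawl lever over to the green dot, swung the handle clockwise until it hit a hard stop, moved the arm clear and handed the job in. It took about 13 s of the 45 s.

**Pawl:** I pushed the knob to its stop, where the contact force was about 4.6 N. The lever was still on green after the swing, in the wrist and top pictures and again in the scene picture just before hand-in.

**Handle:** The force rose to about 25 N at the end of the push. Afterwards the handle measured about 1.24 rad in the top and wrist pictures, against the expected stop of about 1.25.

**Other hold-down:** I did not approach it. The top picture looked unchanged, and the spare grip detection was within about 7 mm of the start, which is detector noise.

**A measurement that disagreed:** Judged by the finger position at full push, the grip was about 19 mm further round, near 1.4 rad. I take that as give at the stop that sprang back when I released it.

**What I could not see:** The nut angle and the pad on the lid are hidden under the head. That the screw is tight is inferred from the handle angle and the force rise.

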